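# Set the card press's running clearance and hold it

### The arm

A 7-joint arm with a two-finger parallel gripper is mounted at the origin on the work surface. World frame = base frame: x ahead of the robot, y to its left, z up, the work surface at z = 0. Lengths are in m, angles in rad, forces in N, time in s.
With the tool pointing down it reaches from about 0.375 to 0.925 m from the base axis. Payload 3.1 kg.
Tool frame: the origin (TCP) lies midway between the tips of the shut fingers; the grasp point (between the pads) lies 19 mm behind it (env.grip_point_offset is the distance from the TCP to the grasp point, in m); y points along the fingers, z is the direction in which the jaws open and shut, and the axes are right-handed (so a half turn about y gives the same grasp; the last joint's range is limited). The gripper opens to 85 mm and grips with 20 to 120 N. Pads are 22 mm wide; open, the fingers measure 114 mm over their backs; the gripper's body (76 mm by 85 mm) begins 54 mm behind the grasp point. The pads swing forward as they close: fully open they stand 13 mm farther back than shut.
Start: joints at [1.108, 0.383, 0.044, 1.598, -0.018, 1.161, -0.05], TCP at [0.232, -0.607, 0.231] pointing down, gripper open.
Joint ranges: [-2.61, 2.61], [-0.41, 2.15], [-1.48, 1.57], [0, 2.5], [-1.57, 4.71], [0.05, 1.97], [-2.85, 2.85]. Speed limits (rad/s): [2.79, 2.79, 3.14, 3.14, 3.14, 3.14, 3.14].

### API

Orientations are given as a rotation vector (axis times angle).
In Python, from station import read_state, snapshot, get_calibration, env, nets gives the robot as it stands.
- The arm moves only by the tool move_arm, never from a script. Its arguments are lists of equal length, an entry for each row: "translation": the shift along the tool's x, y, z in m, a list of three; "turn": the turn, a rotation vector about the tool's x, y, z in degrees, a list of three; "fingers": the finger opening in m, from 0 to 0.0854. In form: {"translation": [[tx, ty, tz], ...], "turn": [[rx, ry, rz], ...], "fingers": [fingers, ...]}. A call has 1 to 10 rows; each row is the pose to reach, as a shift and turn from the pose measured when the call began, along the tool's axes at that moment; what a row does not reach only later rows make up. A row lasts 1/8 s, in which the tool goes at most 62.5 mm and 10.7 degrees, less where a joint would pass 70% of its speed; a pose out of reach is approached as far as the arm can. A call with a gripper value outside its range is refused whole. The fingers move at their own pace and stop on an object; "grip_force" is the grip in N (left out, the last holds). Time passes only in rows, so rows that repeat a pose let the fingers close. It gives the time, the measured TCP pose, the force and the opening at its end, in the units of the state.
- read_state(): the state, without advancing time (a new reading comes with each control period).
- snapshot(name): name is "scene" or "top" or "wrist"; returns the picture (400x640x3 uint8, blue, green, red); there is no depth.
- get_calibration(name): a dict with "camera_matrix" (3x3 intrinsics, pixels), "world_to_cam" (4x4, takes a point from world to camera coordinates). Camera axes: x right, y down, z forward; pixel columns grow to the right and rows downward; lengths in m; the calibration is good to about 2 mm. The wrist camera is an equidistant fisheye: a pixel r from the principal point sees the ray r / f radians off the axis. A picture is of the moment at which its call begins: read the wrist's pose just before it. get_calibration takes no time and is no camera call; for the wrist camera it gives the pose at the moment of the call.
- env.close_job(): hands the job in, once; it reports no verdict.
Trained networks look in the newest picture that a camera, given by its name, has taken for a name from the list of things; names that differ only in an ending like _2 or _b are one class to them, and where a whole thing is asked for, a point or a joint stands for the part that bears it (a point fixed in the world has none). Each returns a list of dicts, best first, with "score" (0 to 1); they miss things now and then, are a little off and sometimes report something else, mostly with a low value. They report only what shows in the picture. A call takes as long as a camera call. They do not tell look-alikes from the thing itself.
- nets.find_in(camera, label): "position" ([x, y, z] in m, in world coordinates, good to about 4 mm: the middle of the surface that is visible of it).
- nets.mark_of(camera, label): "position" ([x, y, z] in m, in world coordinates, good to about 4 mm: a listed point, or the origin of a listed thing).
The state is a dict: "clock": time; "joint_pos": joint angles; "qd": joint speeds; "effort": joint torques, N m; "ee_pos": TCP position; "orientation": TCP orientation; "wrist_force": force on the tool from outside, world axes, zero at the start; "ft_torque": the same for the moment, N m; "finger_gap": finger opening in m.
Only numpy, scipy, OpenCV 4.12 (cv2) and the standard library are available. Lean on these libraries where they do the work, as an engineer would, in place of code of your own. Each camera call takes 0.05 s, during which the arm holds its last target.

### The job

Somebody left a small jar standing on top of the blister-card press, in the way of its wing thumbscrew: stand the jar upright in the empty near half of the wooden tray (the robot's side) and let go of it. Then turn the thumbscrew clockwise until it seats, back it off a quarter turn, and finish still gripping the wing there, holding it steady so that I can tighten the locknut. Leave the cups, the dish and the bottle where they are.

Things in the scene. Friction and masses are not known exactly. Their poses are not given: they have to be found in the camera images.
- press: blister-card press, fixed to the bench: a grey base plate, a white card nest, four steel columns and on top a flat aluminium head plate 120 (x) x 180 (y) mm whose top is 75 mm above the bench. Origin on the bench under the middle of the head; x along the head's short side, y along its long side, z up. Two thin dark lines on the head mark its long (y) direction on either side of the thumbscrew. It stands left or right of the robot's centre line, the tray on the other side.
- thumbscrew_grip (a point): the height to grip the wing thumbscrew, on its vertical axis, in the middle of the press's head, 111 mm above the bench. The steel wing is an upright flat bar 44 mm long, 12 mm thick and 27 mm high (from 95 to 122 mm above the bench), above a steel collar 24 mm in diameter that ends 87 mm above the bench. The frame turns with the screw: its y runs along the wing's length, its x across its thickness.
- thumbscrew (a joint): angle of the thumbscrew in rad, growing clockwise seen from above; its height does not change as it turns. Hard stop at 3.14: fully seated, with the wing along the press's y (in line with the two dark lines). Starts between 1.0 and 2.4, so it needs 0.74 to 2.14 rad clockwise to seat. At 1.57, a quarter turn back, the wing lies across the lines, along the press's x. It turns with steady light friction (about 0.06 N m) and stays where it is left.
- jar_center (a point): centre, half-way up, of the small closed white jar, 75 mm high: straight body 40 mm in diameter and 59 mm high, then a cap 36 mm in diameter; 60 to 130 g, upright, loose. It starts standing on the press's head, on the press's +y side, its axis 46 to 54 mm from the thumbscrew's. z is its axis.
- jar: the same jar; origin at the centre of its underside
- tray: dark wooden tray, fixed, 260 (x) x 220 (y) mm outside, walls 8 mm thick and 32 mm high, floor 8 mm above the bench, some thin paper cards lying flat in it. Origin on the bench under its middle; x along its length, +x away from the robot.
- tray_free (a point): point on the tray's floor in the middle of its empty near half, 60 mm nearer than the tray's middle; 70 mm free all round except 62 mm to the near wall
- cup_a: bystander: clear medicine cup 40 mm in diameter, 36 mm high, standing in the far part of the tray; origin at its underside
- cup_b: bystander: another such cup, in the far part of the tray
- dish: bystander: shallow white dish 84 mm in diameter, 18 mm high, on the bench beyond the work; origin at its underside
- bottle: bystander: white bottle 60 mm in diameter, 100 mm high, on the bench beyond the work; origin at its underside
There are look-alikes about, which are no part of the job. Several things have the shape of the press; the one meant has the colours described above.

How it is judged:
By the outcome, as a careful person would: the job done as asked, in the order asked, and still so for the second after the job is handed in, while the arm keeps its last pose, push and grip.
It also fails if it takes over 64 s, if anything falls off the work surface, if the arm or the gripper's body presses on something with over 40 N, if the wrist force passes 120 N, or if a joint passes its speed limit or range.

## Working session

There is one attempt and no reset: what is moved stays moved. The work goes in short steps, Python scripts to look and compute and a tool call to move; the robot and the scene stay as the last step left them, time stands still between calls to the robot, and variables do not carry over. Pictures are saved under pics/ and viewed, and the job is handed in when it is done.

Besides the shell and the picture viewer there is one more tool, called after "Request:" by a JSON object that holds its "op" and its "data". move_arm: Moves the arm, as the interface text tells. Its arguments: {"type":"object","properties":{"translation":{"type":"array"},"turn":{"type":"array"},"fingers":{"type":"array"},"grip_force":{"type":"number"}},"required":["translation","turn","fingers"]}

```bash
mkdir -p pics; ls; python3 - <<'E'
from station import *
import cv2
s=read_state();print({k:s[k] for k in('clock','ee_pos','orientation','finger_gap','joint_pos')}, env.grip_point_offset)
for n in('scene','top'):
    cv2.imwrite(f'pics/{n}0.png',snapshot(n))
    for l in('press','thumbscrew_grip','jar_center','tray','tray_free','cup_a','bottle','dish'):
        print(n,l,[(round(d['score'],2),[round(float(v),3) for v in d['position']]) for d in nets.mark_of(n,l)][:4])
E
```

```text
pics
{'clock': 0.0, 'ee_pos': array([ 0.23152393, -0.60635579,  0.22988232]), 'orientation': array([-0.37375398,  2.02531141, -2.0200548 ]), 'finger_gap': 0.085510451224848, 'joint_pos': array([ 1.10819744,  0.38383734,  0.04387066,  1.59958245, -0.01787784,
        1.16120273, -0.04995204])} 0.0187
scene press [(0.95, [0.244, 0.25, -0.002]), (0.66, [0.29, -0.205, -0.0]), (0.58, [0.555, -0.201, -0.003])]
scene thumbscrew_grip [(0.59, [0.291, -0.202, 0.109]), (0.47, [0.246, 0.25, 0.112]), (0.45, [0.551, -0.199, 0.111])]
scene jar_center [(0.7, [0.564, -0.154, 0.114]), (0.47, [0.567, -0.154, 0.072])]
scene tray [(0.66, [0.535, 0.21, -0.001])]
scene tray_free [(0.96, [0.476, 0.206, 0.007])]
scene cup_a [(0.79, [0.631, 0.16, 0.008]), (0.73, [0.742, -0.064, 0.002]), (0.61, [0.601, 0.27, 0.009])]
scene bottle [(0.76, [0.744, -0.061, 0.001])]
scene dish [(0.75, [0.735, 0.052, 0.001])]
top press [(0.88, [0.24, 0.251, -0.001]), (0.67, [0.292, -0.205, 0.001]), (0.6, [0.555, -0.201, 0.001])]
top thumbscrew_grip [(0.65, [0.548, -0.203, 0.108]), (0.42, [0.288, -0.204, 0.114]), (0.41, [0.247, 0.249, 0.107])]
top jar_center [(0.72, [0.566, -0.156, 0.112])]
top tray [(0.96, [0.534, 0.205, -0.003])]
top tray_free [(0.68, [0.478, 0.199, 0.007])]
top cup_a [(0.54, [0.606, 0.271, 0.008])]
top bottle [(0.62, [0.608, 0.269, 0.009]), (0.58, [0.534, 0.208, -0.005])]
top dish [(0.86, [0.736, 0.054, -0.002]), (0.33, [0.549, -0.202, 0.11])]
```

View pics/scene0.png

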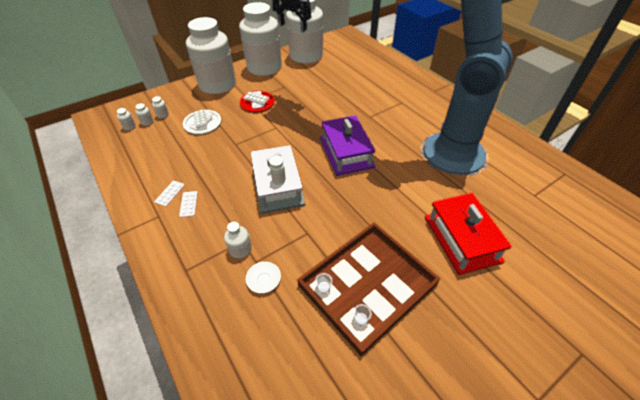

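View pics/top0.png

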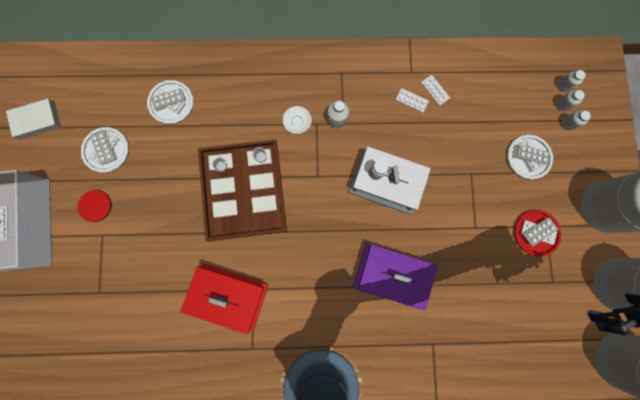

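```bash
cat > h.py <<'E'
import numpy as np,cv2
from station import *
from scipy.spatial.transform import Rotation as R
def proj(n,p):
    c=get_calibration(n);K=np.array(c['camera_matrix']);T=np.array(c['world_to_cam'])
    q=(T@np.append(p,1))[:3]
    if n=='wrist':
        th=np.arctan2(np.hypot(q[0],q[1]),q[2]);u=q[:2]/np.hypot(q[0],q[1])*th
        return np.array([K[0,0]*u[0]+K[0,2],K[1,1]*u[1]+K[1,2]])
    q=K@q;return q[:2]/q[2]
def back(n,px,z,c=None):
    c=c or get_calibration(n);K=np.array(c['camera_matrix']);T=np.array(c['world_to_cam'])
    x=(px[0]-K[0,2])/K[0,0];y=(px[1]-K[1,2])/K[1,1]
    if n=='wrist':
        th=np.hypot(x,y);d=np.array([x/th*np.sin(th),y/th*np.sin(th),np.cos(th)])
    else:d=np.array([x,y,1.])
    Rm=T[:3,:3].T;o=-Rm@T[:3,3];d=Rm@d
    return o+d*(z-o[2])/d[2]
E
python3 - <<'E'
from h import *
im=cv2.imread('pics/top0.png')
p=proj('top',[.55,-.2,.11]);print(p)
x,y=p.astype(int)
a=im[max(0,y-70):y+70,max(0,x-70):x+70];print(max(0,x-70),max(0,y-70));cv2.imwrite('pics/c0.png',cv2.resize(a,None,fx=4,fy=4,interpolation=cv2.INTER_CUBIC))
E
```

```text
[394.78070603 175.14731008]
324 105
```

View pics/c0.png

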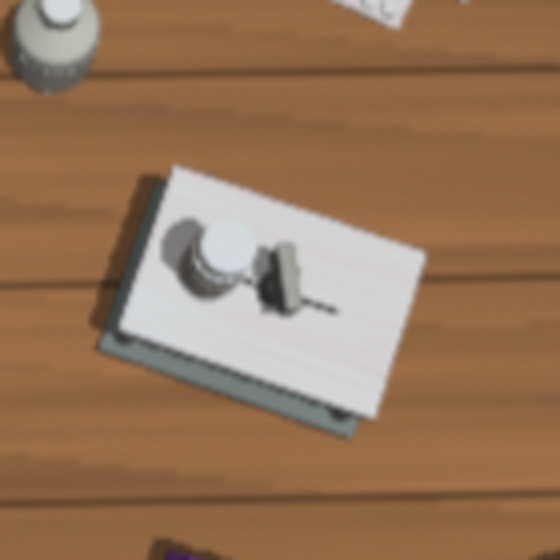

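The look-alikes are the purple press at top (396,275), the red press at (225,298) and the grey/aluminium one at (391,180). The last matches the described colours and carries the jar on its head (cap at about 380,167), so that is the target. Next I measure it.

```bash
python3 - <<'E'
from h import *
o=np.array([324,105])
C=[back('top',np.array(p)/4+o,.075) for p in[(175,165),(425,253),(377,418),(120,333)]]
C=np.array(C);print(C.round(4),C.mean(0).round(4))
y=(C[0]+C[3]-C[1]-C[2])[:2]/2;x=(C[0]+C[1]-C[2]-C[3])[:2]/2
print('len',np.linalg.norm(y),np.linalg.norm(x),'ydir deg',np.degrees(np.arctan2(y[1],y[0])),'xdir',np.degrees(np.arctan2(x[1],x[0])))
a=back('top',np.array((287,245))/4+o,.122);b=back('top',np.array((293,310))/4+o,.122)
w=a-b;print('wing',a,b,(a+b)/2,np.linalg.norm(w),np.degrees(np.arctan2(w[1],w[0])))
print('jarcap',back('top',np.array((229,248))/4+o,.150))
s=read_state();print(R.from_rotvec(s['orientation']).as_matrix().round(3))
print(get_calibration('wrist'))
# tray corners
T=[back('top',p,.032) for p in[(199,149),(276,141),(286,230),(207,240)]];T=np.array(T);print(T.round(3),T.mean(0))
E
```

```text
[[ 0.6378 -0.1394  0.075 ]
 [ 0.5745 -0.305   0.075 ]
 [ 0.4639 -0.2661  0.075 ]
 [ 0.5237 -0.0983  0.075 ]] [ 0.55   -0.2022  0.075 ]
len 0.17771601059411532 0.11922221221712694 ydir deg 69.73638271056133 xdir -19.61638725063155
wing [ 0.57054564 -0.20069858  0.122     ] [ 0.52845749 -0.20238506  0.122     ] [ 0.54950156 -0.20154182  0.122     ] 0.042121929126150585 2.2946217586477524
jarcap [ 0.56273643 -0.15773038  0.15      ]
[[-0.934  0.     0.357]
 [-0.357 -0.    -0.934]
 [-0.    -1.     0.   ]]
{'camera_matrix': array([[309.70691629,   0.        , 320.41913207],
       [  0.        , 309.70691629, 199.83354726],
       [  0.        ,   0.        ,   1.        ]]), 'world_to_cam': array([[ 3.56925887e-01, -9.34132704e-01, -5.52541613e-05,
        -6.48617920e-01],
       [-8.87078412e-01, -3.38965291e-01,  3.13359891e-01,
        -4.12863292e-02],
       [-2.92738451e-01, -1.11797242e-01, -9.49634443e-01,
         3.80284056e-01],
       [ 0.00000000e+00,  0.00000000e+00,  0.00000000e+00,
         1.00000000e+00]])}
[[0.65  0.325 0.032]
 [0.669 0.111 0.032]
 [0.419 0.085 0.032]
 [0.397 0.298 0.032]] [0.53376682 0.20470607 0.032     ]
```

```bash
cat >> h.py <<'E'
def goal(p,yaw):
    "tool vertical; tool z heading yaw deg; returns tool-frame shift(mm) and turn(deg)"
    s=read_state();R0=R.from_rotvec(s['orientation'])
    c,sn=np.cos(np.radians(yaw)),np.sin(np.radians(yaw))
    z=np.array([c,sn,0]);y=np.array([0,0,-1.]);x=np.cross(y,z)
    R1=R.from_matrix(np.array([x,y,z]).T)
    t=R0.inv().apply(np.array(p)-s['ee_pos'])
    r=np.degrees((R0.inv()*R1).as_rotvec())
    print('shift mm',(t*1000).round(1),'turn',r.round(2))
def st():
    s=read_state();M=R.from_rotvec(s['orientation']).as_matrix();z=M[:,2]
    print('t',s['clock'],'tcp',s['ee_pos'].round(4),'yaw',np.degrees(np.arctan2(z[1],z[0])).round(2),'down',M[:,1].round(3),'gap',round(s['finger_gap'],4),'F',s['wrist_force'].round(1),'T',s['ft_torque'].round(2),'q',s['joint_pos'].round(2))
E
python3 -c "
from h import *
st();goal([.565,-.156,.22],-20)"
```

```text
t 0.9 tcp [ 0.232  -0.6072  0.2313] yaw -69.09 down [ 0. -0. -1.] gap 0.0854 F [-0.1  0.1 -0.3] T [-0.02 -0.    0.04] q [ 1.11  0.38  0.04  1.6  -0.02  1.16 -0.05]
shift mm [-472.1   11.3 -302.7] turn [ -0.   -49.09  -0.  ]
```

Request:
{"op": "move_arm", "data": {"translation": [[-0.047,0.001,-0.03],[-0.095,0.002,-0.061],[-0.142,0.003,-0.091],[-0.189,0.004,-0.121],[-0.236,0.005,-0.151],[-0.284,0.006,-0.182],[-0.331,0.008,-0.212],[-0.378,0.009,-0.242],[-0.425,0.01,-0.273],[-0.472,0.011,-0.303]], "turn": [[0,-5,0],[0,-10,0],[0,-15,0],[0,-20,0],[0,-25,0],[0,-30,0],[0,-35,0],[0,-40,0],[0,-45,0],[0,-49,0]], "fingers": [0.085,0.085,0.085,0.085,0.085,0.085,0.085,0.085,0.085,0.085], "grip_force": 35}}

```text
clock: 2.15
ee_pos: [0.5657, -0.1545, 0.2206]
orientation: [-1.023, 1.46, -1.462]
wrist_force: [0.1, 0.1, -0.3]
finger_gap: 0.0851
```

```bash
python3 - <<'E'
from h import *
c=get_calibration('wrist');im=snapshot('wrist');cv2.imwrite('pics/w1.png',im)
st();goal([.565,-.156,.22],-20)
for l in('jar_center','thumbscrew_grip'):print(l,[(round(d['score'],2),np.round(d['position'],4)) for d in nets.mark_of('wrist',l)])
print('jar cap px',proj('wrist',[.565,-.156,.15]),'screw',proj('wrist',[.55,-.202,.122]))
E
```

```text
t 2.2 tcp [ 0.5707 -0.1437  0.221 ] yaw -19.2 down [ 0.006  0.007 -1.   ] gap 0.0851 F [3.7 6.1 1.3] T [ 0.45 -0.23  0.02] q [ 0.51  0.3  -0.39  1.75  0.12  1.11 -0.25]
shift mm [13.5  0.9 -1.4] turn [-0.2  0.8 -0.5]
jar_center [(0.63, array([ 0.5632, -0.1549,  0.1115]))]
thumbscrew_grip [(0.75, array([ 0.2887, -0.2037,  0.1142])), (0.72, array([ 0.5489, -0.2002,  0.1144]))]
jar cap px [322.09598597 221.46887156] screw [323.27265746 259.92591165]
```

View pics/w1.png

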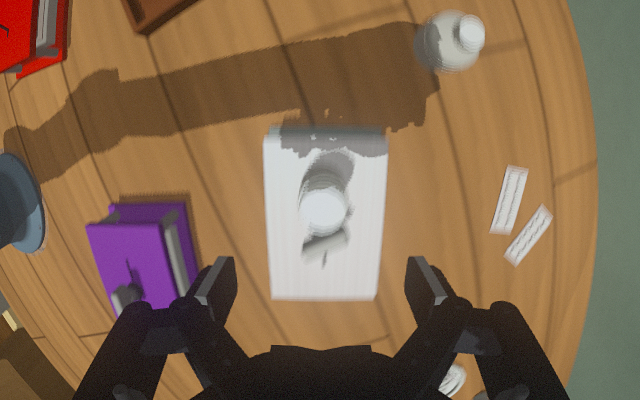

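The wrist picture shows the jar cap at about (323,210), with the wing just below it at (325,243), between the jaws. The arm was still settling, so I look again now.

```bash
python3 - <<'E'
from h import *
snapshot('wrist')
st()
c=get_calibration('wrist');im=snapshot('wrist')
print(proj('wrist',[.565,-.156,.15]))
cv2.imwrite('pics/w2.png',cv2.resize(im[140:310,240:410],None,fx=4,fy=4)[:600])
import json;json.dump({k:np.array(v).tolist() for k,v in c.items()},open('w2.json','w'))
for l in('jar_center','thumbscrew_grip'):print(l,[(round(d['score'],2),np.round(d['position'],4)) for d in nets.mark_of('wrist',l)])
st();goal([.565,-.156,.22],-20)
E
```

```text
t 2.35 tcp [ 0.5655 -0.1539  0.2203] yaw -19.88 down [ 0.  0. -1.] gap 0.0849 F [ 0.1 -1.2 -0.6] T [-0.02 -0.   -0.  ] q [ 0.52  0.3  -0.38  1.75  0.12  1.11 -0.25]
[322.63419889 213.48910457]
jar_center [(0.7, array([ 0.5652, -0.1534,  0.1124]))]
thumbscrew_grip [(0.83, array([ 0.5498, -0.2021,  0.1142])), (0.68, array([ 0.2871, -0.1999,  0.1142]))]
t 2.5 tcp [ 0.5638 -0.1581  0.2201] yaw -20.29 down [-0.001 -0.001 -1.   ] gap 0.085 F [-0.9 -0.3  0.1] T [-0.06  0.01 -0.01] q [ 0.52  0.3  -0.38  1.75  0.12  1.11 -0.25]
shift mm [-2.4  0.1  0.4] turn [ 0.02 -0.29  0.08]
```

View pics/w2.png

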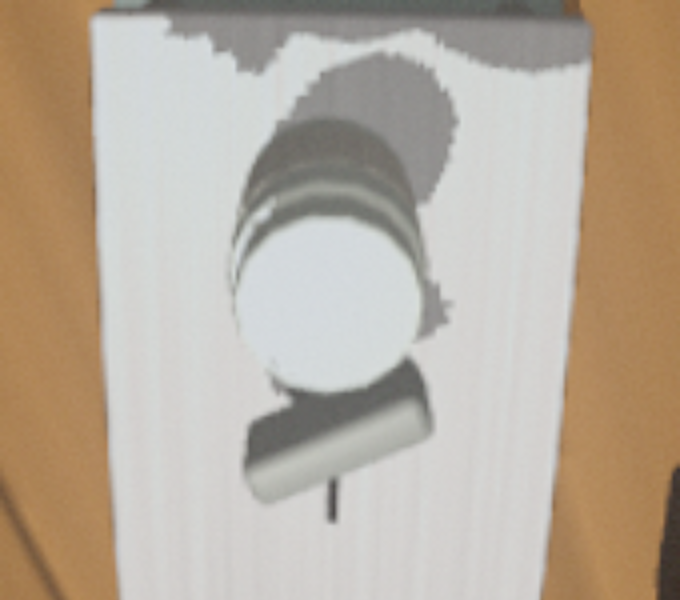

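Request:
{"op": "move_arm", "data": {"translation": [[-0.001,0.03,0],[-0.001,0.06,0],[-0.001,0.09,0],[-0.001,0.11,0],[-0.001,0.124,0],[-0.001,0.124,0],[-0.001,0.124,0]], "turn": [[0,-0.3,0],[0,-0.3,0],[0,-0.3,0],[0,-0.3,0],[0,-0.3,0],[0,-0.3,0],[0,-0.3,0]], "fingers": [0.085,0.085,0.085,0.085,0.085,0.085,0.07]}}

```text
clock: 3.38
ee_pos: [0.565, -0.1575, 0.0972]
orientation: [-1.023, 1.46, -1.463]
wrist_force: [0.3, 0.2, 0.3]
finger_gap: 0.0705
```

Request:
{"op": "move_arm", "data": {"translation": [[0,0,0],[0,0,0],[0,0,0],[0,0,0],[0,0,0],[0,0,0]], "turn": [[0,0,0],[0,0,0],[0,0,0],[0,0,0],[0,0,0],[0,0,0]], "fingers": [0.06,0.05,0.03,0.03,0.03,0.03], "grip_force": 30}}

```text
clock: 4.12
ee_pos: [0.5656, -0.1576, 0.0979]
orientation: [-1.023, 1.459, -1.464]
wrist_force: [-0.8, 0.8, 6.0]
finger_gap: 0.0394
```

```bash
python3 - <<'E'
from h import *
st();im=snapshot('wrist');cv2.imwrite('pics/w3.png',im)
E
```

```text
t 4.125 tcp [ 0.5656 -0.1576  0.0979] yaw -20.0 down [ 0.002 -0.002 -1.   ] gap 0.0394 F [-0.8  0.8  6. ] T [0.06 0.24 0.01] q [ 0.49  0.44 -0.35  1.84  0.19  0.88 -0.3 ]
```

View pics/w3.png

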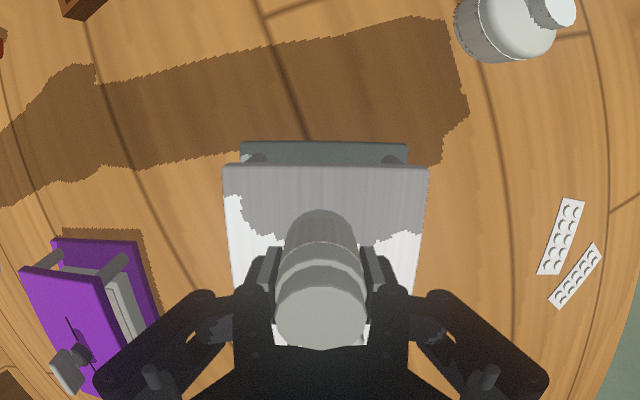

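The jar is held between the pads (gap 39.4 mm), cap at about (320,315). Lifting it.

Request:
{"op": "move_arm", "data": {"translation": [[0,-0.01,0],[0,-0.03,0],[0,-0.06,0],[0,-0.09,0],[0,-0.11,0],[0,-0.11,0]], "turn": [[0,0,0],[0,0,0],[0,0,0],[0,0,0],[0,0,0],[0,0,0]], "fingers": [0.03,0.03,0.03,0.03,0.03,0.03]}}

```text
clock: 4.92
ee_pos: [0.5668, -0.1576, 0.2104]
orientation: [-1.02, 1.455, -1.467]
wrist_force: [0.3, 0.6, -1.7]
finger_gap: 0.0396
```

```bash
python3 - <<'E'
from h import *
st();goal([.475,.201,.2],-20);goal([.475,.201,.2],0)
E
```

```text
t 4.925 tcp [ 0.5668 -0.1576  0.2104] yaw -20.0 down [ 0.007 -0.003 -1.   ] gap 0.0396 F [ 0.3  0.6 -1.7] T [ 0.01 -0.03 -0.03] q [ 0.52  0.31 -0.38  1.76  0.13  1.09 -0.25]
shift mm [-305.6    8.5 -209. ] turn [-0.43 -0.    0.05]
shift mm [-305.6    8.5 -209. ] turn [ -0.42 -20.     0.12]
```

Request:
{"op": "move_arm", "data": {"translation": [[-0.02,0.0,-0.014],[-0.055,0.001,-0.038],[-0.095,0.002,-0.065],[-0.135,0.003,-0.092],[-0.175,0.004,-0.12],[-0.215,0.005,-0.147],[-0.255,0.006,-0.174],[-0.285,0.007,-0.195],[-0.3,0.008,-0.205],[-0.306,0.008,-0.209]], "turn": [[0,0,0],[0,0,0],[0,0,0],[0,0,0],[0,0,0],[0,0,0],[-0.4,0,0],[-0.4,0,0],[-0.4,0,0],[-0.4,0,0]], "fingers": [0.03,0.03,0.03,0.03,0.03,0.03,0.03,0.03,0.03,0.03]}}

```text
clock: 6.18
ee_pos: [0.4721, 0.2038, 0.1991]
orientation: [-1.03, 1.46, -1.458]
wrist_force: [0.5, -0.6, -1.2]
finger_gap: 0.0394
```

```bash
python3 - <<'E'
from h import *
snapshot('wrist')
cv2.imwrite('pics/s4.png',snapshot('scene')); cv2.imwrite('pics/w4.png',snapshot('wrist'))
st();goal([.475,.201,.0315],-20)
E
```

```text
t 6.325 tcp [0.4743 0.2012 0.1998] yaw -19.96 down [-0.001 -0.002 -1.   ] gap 0.0394 F [-0.1 -0.2 -0.8] T [ 0.05 -0.01 -0.02] q [ 0.08  0.22 -0.62  1.92  0.15  1.05 -0.95]
shift mm [ -0.5 168.3   0.9] turn [0.04 0.04 0.13]
```

View pics/s4.png

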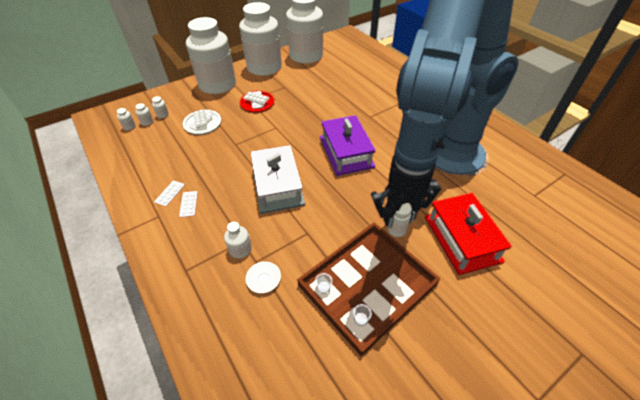

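View pics/w4.png

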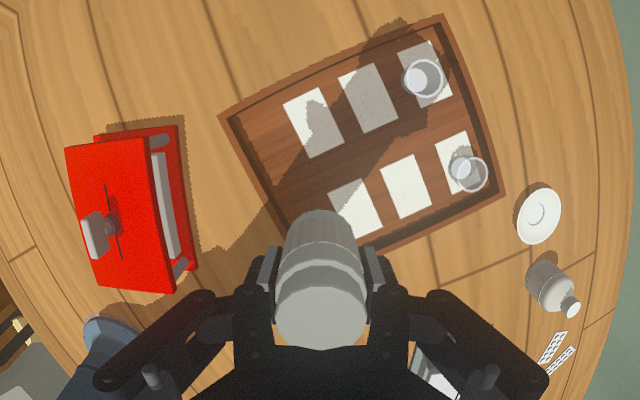

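The jar is over the near half, held upright. The cups are at (423,78) and (467,172) in the wrist view, well clear. Lowering.

Request:
{"op": "move_arm", "data": {"translation": [[0,0.025,0],[0,0.06,0.001],[0,0.095,0.001],[0,0.125,0.001],[0,0.145,0.001],[0,0.157,0.001],[0,0.163,0.001],[0,0.166,0.001],[0,0.168,0.001],[0,0.168,0.001]], "turn": [[0,0,0],[0,0,0],[0,0,0],[0,0,0],[0,0,0],[0,0,0],[0,0,0],[0,0,0],[0,0,0],[0,0,0]], "fingers": [0.03,0.03,0.03,0.03,0.03,0.03,0.03,0.03,0.03,0.03]}}

```text
clock: 7.58
ee_pos: [0.4753, 0.2007, 0.0322]
orientation: [-1.025, 1.46, -1.462]
wrist_force: [-0.1, 0.2, -1.3]
finger_gap: 0.0394
```

```bash
python3 -c "
from h import *
st();goal([.475,.201,.0305],-20)"
```

```text
t 7.575 tcp [0.4753 0.2007 0.0322] yaw -19.96 down [-0.    -0.002 -1.   ] gap 0.0394 F [-0.1  0.2 -1.3] T [0.04 0.05 0.01] q [-0.02  0.47 -0.53  2.03  0.35  0.73 -1.12]
shift mm [-0.2  1.7 -0.4] turn [-0.01  0.04  0.1 ]
```

Request:
{"op": "move_arm", "data": {"translation": [[0,0.001,0],[0,0.002,0],[0,0.002,0]], "turn": [[0,0,0],[0,0,0],[0,0,0]], "fingers": [0.03,0.03,0.03]}}

```text
clock: 7.95
ee_pos: [0.4757, 0.2009, 0.0309]
orientation: [-1.025, 1.46, -1.463]
wrist_force: [-1.3, -0.4, 5.0]
finger_gap: 0.0392
```

Contact (+5 N upward). Releasing slowly.

Request:
{"op": "move_arm", "data": {"translation": [[0,0,0],[0,0,0],[0,0,0],[0,0,0],[0,0,0],[0,0,0]], "turn": [[0,0,0],[0,0,0],[0,0,0],[0,0,0],[0,0,0],[0,0,0]], "fingers": [0.042,0.047,0.055,0.062,0.066,0.066]}}

```text
clock: 8.7
ee_pos: [0.4757, 0.2009, 0.0309]
orientation: [-1.025, 1.46, -1.463]
wrist_force: [0.8, 0.3, 0.1]
finger_gap: 0.066
```

Request:
{"op": "move_arm", "data": {"translation": [[0,-0.01,0],[0,-0.04,0],[0,-0.08,0],[0,-0.13,0],[0,-0.18,0],[0,-0.18,0]], "turn": [[0,0,0],[0,0,0],[0,0,0],[0,0,0],[0,0,0],[0,0,0]], "fingers": [0.066,0.066,0.066,0.066,0.066,0.066]}}

```text
clock: 9.45
ee_pos: [0.479, 0.2033, 0.2166]
orientation: [-1.013, 1.454, -1.463]
wrist_force: [-0.7, 0.6, -0.1]
finger_gap: 0.0663
```

```bash
python3 - <<'E'
from h import *
cv2.imwrite('pics/w5.png',snapshot('wrist'))
print([(round(d['score'],2),np.round(d['position'],4)) for d in nets.mark_of('wrist','jar')])
st();goal([.55,-.202,.2],92.3)
E
```

```text
[(0.68, array([0.4765, 0.2021, 0.0086])), (0.54, array([0.4779, 0.204 , 0.0127])), (0.52, array([0.6316, 0.1595, 0.0098]))]
t 9.55 tcp [0.4759 0.2013 0.2119] yaw -19.96 down [ 0.002 -0.002 -1.   ] gap 0.0662 F [-0.3 -0.4 -1. ] T [-0.02  0.09  0.02] q [ 0.09  0.21 -0.63  1.91  0.14  1.07 -0.95]
shift mm [353.8  12.7 207.3] turn [-4.0000e-02 -1.1226e+02  1.8000e-01]
```

View pics/w5.png

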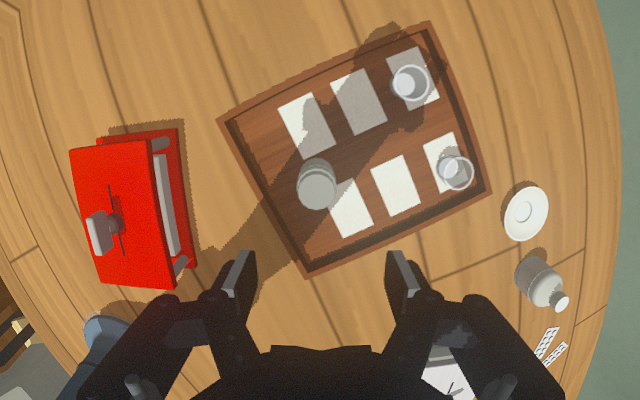

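The jar stands upright in the near half of the tray at (317,185); the cups are untouched. Now to the wing.

Request:
{"op": "move_arm", "data": {"translation": [[0.025,0.001,0.015],[0.06,0.002,0.035],[0.1,0.004,0.058],[0.14,0.005,0.082],[0.18,0.006,0.105],[0.22,0.008,0.129],[0.26,0.009,0.152],[0.3,0.011,0.176],[0.335,0.012,0.196],[0.354,0.013,0.207]], "turn": [[0,-8,0],[0,-17,0],[0,-26,0],[0,-36,0],[0,-46,0],[0,-56,0],[0,-66,0],[0,-76,0],[0,-86,0],[0,-95,0]], "fingers": [0.066,0.066,0.066,0.066,0.066,0.066,0.066,0.066,0.066,0.066]}}

```text
clock: 10.8
ee_pos: [0.5478, -0.2051, 0.1971]
orientation: [-1.562, 0.205, -0.202]
wrist_force: [0.0, 0.2, 0.1]
finger_gap: 0.0657
```

```bash
python3 -c "
from h import *
st();goal([.55,-.202,.2],92.3)"
```

```text
t 10.8 tcp [ 0.5478 -0.2051  0.1971] yaw 75.14 down [-0.002 -0.001 -1.   ] gap 0.0657 F [0.  0.2 0.1] T [-0.03 -0.07 -0.02] q [ 0.75  0.35 -0.56  1.77  0.21  1.08  1.43]
shift mm [ 1.3 -2.9  3.6] turn [  0.06 -17.16  -0.13]
```

Request:
{"op": "move_arm", "data": {"translation": [[0.001,-0.002,0.003],[0.001,-0.002,0.003],[0.001,-0.002,0.003],[0.001,-0.002,0.003]], "turn": [[0,-8,0],[0,-17,0],[0,-17,0],[0,-17,0]], "fingers": [0.066,0.066,0.066,0.066]}}

```text
clock: 11.3
ee_pos: [0.5488, -0.2022, 0.198]
orientation: [-1.571, -0.024, 0.031]
wrist_force: [-0.8, 0.4, 0.5]
finger_gap: 0.0658
```

```bash
python3 - <<'E'
from h import *
st()
im=snapshot('wrist');cv2.imwrite('pics/w6.png',cv2.resize(im[120:320,200:460],None,fx=3,fy=3,interpolation=cv2.INTER_CUBIC))
print([(round(d['score'],2),np.round(d['position'],4)) for d in nets.mark_of('wrist','thumbscrew_grip')])
st();goal([.55,-.202,.2],92.3)
for p in([.55,-.202,.122],[.5283,-.2028,.122],[.572,-.201,.122]):print(proj('wrist',p)*3-[600,360])
E
```

```text
t 11.3 tcp [ 0.5488 -0.2022  0.198 ] yaw 92.03 down [-0.004  0.    -1.   ] gap 0.0658 F [-0.8  0.4  0.5] T [ 0.03 -0.01  0.03] q [ 0.79  0.36 -0.61  1.76  0.23  1.09  1.71]
[(0.72, array([ 0.5498, -0.2007,  0.1138]))]
t 11.4 tcp [ 0.5492 -0.2022  0.1986] yaw 92.08 down [-0.003 -0.001 -1.   ] gap 0.0664 F [ 0.3 -0.1 -1. ] T [ 0.04 -0.01 -0.01] q [ 0.79  0.36 -0.61  1.76  0.23  1.09  1.71]
shift mm [ 0.8 -1.4  0.2] turn [ 0.03 -0.22 -0.18]
[357.42463074 277.25082703]
[357.27343123 194.03651725]
[358.31218929 356.35317962]
```

View pics/w6.png

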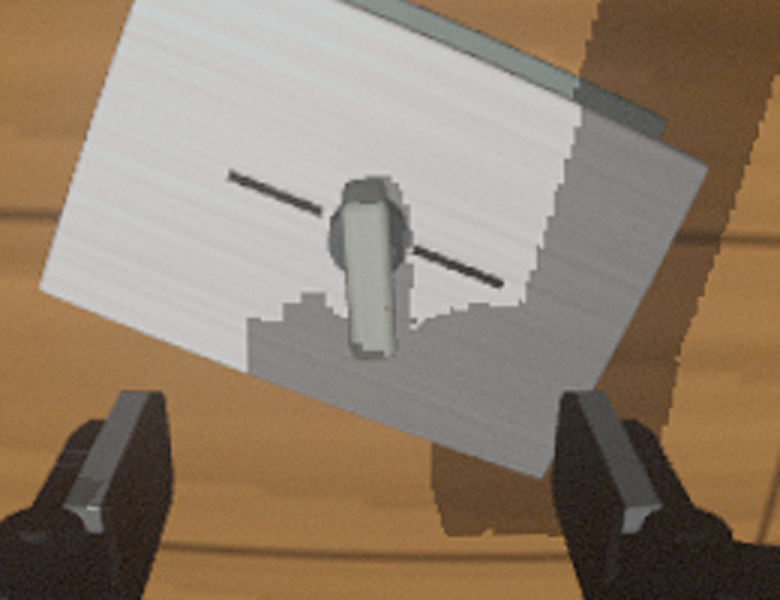

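```bash
python3 - <<'E'
from h import *
st();c=get_calibration('wrist')
f=lambda p,z:back('wrist',(np.array(p)+[600,360])/3.,z,c)
a=f((366,203),.122);b=f((373,353),.122);w=b-a;print(a,b,(a+b)/2,np.linalg.norm(w),np.degrees(np.arctan2(w[1],w[0])))
L=[f(p,.075) for p in((232,176),(320,211),(416,250),(500,284))];L=np.array(L);print(L.round(4));w=L[0]-L[3];print('ydir',np.degrees(np.arctan2(w[1],w[0])),L.mean(0))
e1=f((40,290),.075);e2=f((543,478),.075);w=e1-e2;print('edge',np.degrees(np.arctan2(w[1],w[0])))
e3=f((707,168),.075);print('short',np.degrees(np.arctan2(*(e3-e2)[[1,0]])),np.linalg.norm(e3-e2),np.linalg.norm(e1-e2), (e1+e3)/2)
E
```

```text
t 11.4 tcp [ 0.5492 -0.2022  0.1986] yaw 92.08 down [-0.003 -0.001 -1.   ] gap 0.0664 F [ 0.3 -0.1 -1. ] T [ 0.04 -0.01 -0.01] q [ 0.79  0.36 -0.61  1.76  0.23  1.09  1.71]
[ 0.53050203 -0.20057823  0.122     ] [ 0.5708951  -0.19721432  0.122     ] [ 0.55069856 -0.19889627  0.122     ] 0.04053289749614036 4.76057139791326
[[ 0.5368 -0.24    0.075 ]
 [ 0.5468 -0.2135  0.075 ]
 [ 0.558  -0.1842  0.075 ]
 [ 0.5681 -0.1575  0.075 ]]
ydir -110.7908737811056 [ 0.55242717 -0.19879557  0.075     ]
edge -110.51904742820011
short 159.84526278307618 0.11787418507758933 0.17899660853560487 [ 0.55209196 -0.19908005  0.075     ]
```

```bash
python3 -c "
from h import *
goal([.551,-.2005,.093],93.8)"
```

```text
shift mm [  2.2 105.6   1.7] turn [ 0.02 -1.72 -0.18]
```

Request:
{"op": "move_arm", "data": {"translation": [[0.001,0.015,0.001],[0.002,0.04,0.002],[0.002,0.065,0.002],[0.002,0.085,0.002],[0.002,0.1,0.002],[0.002,0.1055,0.002],[0.002,0.1055,0.002],[0.002,0.1055,0.002]], "turn": [[0,-1.7,0],[0,-1.7,0],[0,-1.7,0],[0,-1.7,0],[0,-1.7,0],[0,-1.7,0],[0,-1.7,0],[0,-1.7,0]], "fingers": [0.055,0.055,0.055,0.055,0.055,0.055,0.045,0.035]}}

```text
clock: 12.4
ee_pos: [0.5517, -0.2004, 0.0941]
orientation: [-1.571, -0.051, 0.053]
wrist_force: [-0.3, -0.1, 1.3]
finger_gap: 0.0354
```

```bash
python3 - <<'E'
from h import *
st();im=snapshot('wrist');cv2.imwrite('pics/w7.png',im[100:,120:520])
E
```

```text
t 12.4 tcp [ 0.5517 -0.2004  0.0941] yaw 93.78 down [-0.001 -0.001 -1.   ] gap 0.0354 F [-0.3 -0.1  1.3] T [ 0.01  0.02 -0.01] q [ 0.74  0.49 -0.57  1.83  0.33  0.91  1.66]
```

View pics/w7.png

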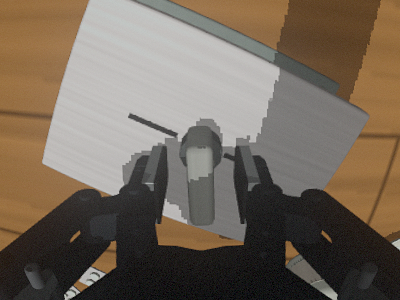

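The wing, at (200,185) in the crop, stands centred between the pads and parallel to them. Closing.

Request:
{"op": "move_arm", "data": {"translation": [[0,0.001,0],[0,0.001,0],[0,0.001,0],[0,0.001,0],[0,0.001,0],[0,0.001,0]], "turn": [[0,0,0],[0,0,0],[0,0,0],[0,0,0],[0,0,0],[0,0,0]], "fingers": [0.025,0.018,0.01,0.005,0.005,0.005], "grip_force": 40}}

```text
clock: 13.2
ee_pos: [0.5519, -0.2004, 0.0935]
orientation: [-1.572, -0.051, 0.053]
wrist_force: [-0.9, 1.1, 3.4]
finger_gap: 0.0113
```

```bash
python3 - <<'E'
from h import *
st()
E
```

```text
t 13.2 tcp [ 0.5519 -0.2004  0.0935] yaw 93.78 down [-0.001 -0.001 -1.   ] gap 0.0113 F [-0.9  1.1  3.4] T [0.11 0.22 0.04] q [ 0.74  0.49 -0.57  1.84  0.33  0.91  1.66]
```

Request:
{"op": "move_arm", "data": {"translation": [[0,0,0],[0,0,0],[0,0,0],[0,0,0],[0,0,0],[0,0,0],[0,0,0],[0,0,0],[0,0,0],[0,0,0]], "turn": [[0,4,0],[0,8,0],[0,13,0],[0,18,0],[0,23,0],[0,28,0],[0,33,0],[0,37,0],[0,40,0],[0,40,0]], "fingers": [0.005,0.005,0.005,0.005,0.005,0.005,0.005,0.005,0.005,0.005]}}

```text
clock: 14.45
ee_pos: [0.5519, -0.2002, 0.0935]
orientation: [-1.515, 0.495, -0.494]
wrist_force: [-0.5, -0.4, 3.6]
finger_gap: 0.0112
```

```bash
python3 - <<'E'
from h import *
st();goal([.5517,-.2004,.0935],90-20.3-89)
E
```

```text
t 14.45 tcp [ 0.5519 -0.2002  0.0935] yaw 53.81 down [-0.001 -0.001 -1.   ] gap 0.0112 F [-0.5 -0.4  3.6] T [ 0.16  0.09 -0.03] q [ 0.63  0.46 -0.43  1.84  0.24  0.89  1.02]
shift mm [-0.   0.  -0.2] turn [9.000e-02 7.311e+01 6.000e-02]
```

Request:
{"op": "move_arm", "data": {"translation": [[0,0,0],[0,0,0],[0,0,0],[0,0,0],[0,0,0],[0,0,0],[0,0,0],[0,0,0],[0,0,0],[0,0,0]], "turn": [[0,5,0],[0,12,0],[0,20,0],[0,28,0],[0,36,0],[0,44,0],[0,52,0],[0,58,0],[0,62,0],[0,62,0]], "fingers": [0.005,0.005,0.005,0.005,0.005,0.005,0.005,0.005,0.005,0.005]}}

```text
clock: 15.7
ee_pos: [0.5521, -0.2001, 0.0935]
orientation: [-1.14, 1.313, -1.314]
wrist_force: [-0.3, -1.0, 2.1]
finger_gap: 0.0117
```

```bash
python3 - <<'E'
from h import *
st();im=snapshot('wrist');cv2.imwrite('pics/w8.png',im[100:,120:520])
E
```

```text
t 15.7 tcp [ 0.5521 -0.2001  0.0935] yaw -8.12 down [-0.001 -0.001 -1.   ] gap 0.0117 F [-0.3 -1.   2.1] T [ 0.09 -0.01 -0.09] q [ 0.45  0.44 -0.21  1.85  0.12  0.87  0.04]
```

View pics/w8.png

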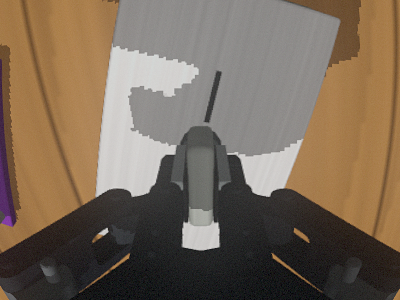

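The wing has turned with the gripper: at (200,175) in the crop, about 12° short of the dark line at (213,95). I creep to the stop, watching the torque.

Request:
{"op": "move_arm", "data": {"translation": [[0,0,0],[0,0,0],[0,0,0],[0,0,0],[0,0,0],[0,0,0]], "turn": [[0,3,0],[0,6,0],[0,8,0],[0,10,0],[0,10.5,0],[0,10.5,0]], "fingers": [0.005,0.005,0.005,0.005,0.005,0.005]}}

```text
clock: 16.5
ee_pos: [0.5522, -0.2001, 0.0935]
orientation: [-1.039, 1.444, -1.445]
wrist_force: [0.2, 0.2, 2.5]
finger_gap: 0.0113
```

```bash
python3 -c "
from h import *
st()"
```

```text
t 16.5 tcp [ 0.5522 -0.2001  0.0935] yaw -18.6 down [-0.    -0.001 -1.   ] gap 0.0113 F [0.2 0.2 2.5] T [0.19 0.03 0.  ] q [ 0.42  0.43 -0.18  1.85  0.1   0.87 -0.13]
```

Request:
{"op": "move_arm", "data": {"translation": [[0,0,0],[0,0,0],[0,0,0]], "turn": [[0,1,0],[0,2,0],[0,2,0]], "fingers": [0.005,0.005,0.005]}}

```text
clock: 16.88
ee_pos: [0.5522, -0.2001, 0.0935]
orientation: [-1.018, 1.469, -1.47]
wrist_force: [0.5, 0.5, 1.8]
finger_gap: 0.0111
```

```bash
python3 -c "
from h import *
st()"
```

```text
t 16.875 tcp [ 0.5522 -0.2001  0.0935] yaw -20.63 down [-0.    -0.001 -1.   ] gap 0.0111 F [0.5 0.5 1.8] T [ 0.13 -0.01  0.02] q [ 0.42  0.43 -0.17  1.85  0.09  0.87 -0.16]
```

Request:
{"op": "move_arm", "data": {"translation": [[0,0,0],[0,0,0],[0,0,0]], "turn": [[0,1,0],[0,2,0],[0,2,0]], "fingers": [0.005,0.005,0.005]}}

```text
clock: 17.25
ee_pos: [0.5522, -0.2001, 0.0935]
orientation: [-0.998, 1.492, -1.494]
wrist_force: [-0.5, -0.1, 2.2]
finger_gap: 0.0113
```

```bash
python3 -c "
from h import *
st()"
```

```text
t 17.25 tcp [ 0.5522 -0.2001  0.0935] yaw -22.53 down [-0.001 -0.002 -1.   ] gap 0.0113 F [-0.5 -0.1  2.2] T [0.08 0.04 0.56] q [ 0.41  0.43 -0.16  1.85  0.09  0.87 -0.19]
```

Request:
{"op": "move_arm", "data": {"translation": [[0,0,0],[0,0,0],[0,0,0]], "turn": [[0,1,0],[0,2,0],[0,2,0]], "fingers": [0.005,0.005,0.005]}}

```text
clock: 17.62
ee_pos: [0.5522, -0.2001, 0.0936]
orientation: [-0.979, 1.515, -1.518]
wrist_force: [0.1, -0.9, 1.5]
finger_gap: 0.0115
```

```bash
python3 - <<'E'
from h import *
st();im=snapshot('wrist');cv2.imwrite('pics/w9.png',cv2.resize(im[100:,220:420],None,fx=2,fy=2));st()
E
```

```text
t 17.625 tcp [ 0.5522 -0.2001  0.0936] yaw -24.41 down [-0.001 -0.003 -1.   ] gap 0.0115 F [ 0.1 -0.9  1.5] T [0.07 0.13 1.33] q [ 0.4   0.43 -0.15  1.85  0.09  0.87 -0.22]
t 17.675 tcp [ 0.5522 -0.2001  0.0936] yaw -24.42 down [-0.001 -0.002 -1.   ] gap 0.0109 F [-1.5  0.1  2.2] T [0.   0.07 1.36] q [ 0.4   0.43 -0.15  1.85  0.09  0.87 -0.22]
```

View pics/w9.png

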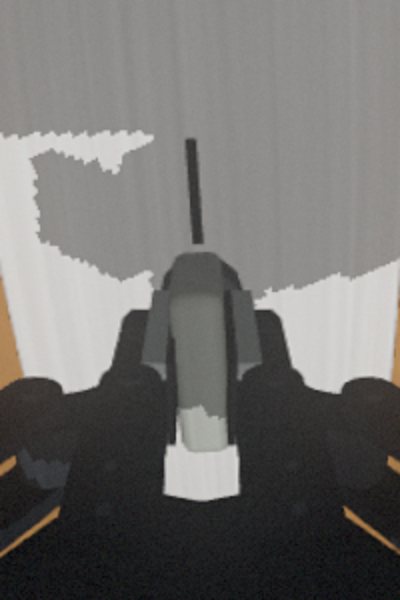

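The stop was found: the torque climbs 0, 0.56, 1.33 N m at yaw −20.6, −22.5, −24.4°, so contact is at about −21.1° (vision gave −20.3°). Now back 90° from there, to yaw about 69.

Request:
{"op": "move_arm", "data": {"translation": [[0,0,0],[0,0,0],[0,0,0],[0,0,0],[0,0,0],[0,0,0],[0,0,0],[0,0,0],[0,0,0],[0,0,0]], "turn": [[0,-3,0],[0,-8,0],[0,-15,0],[0,-23,0],[0,-31,0],[0,-39,0],[0,-47,0],[0,-54,0],[0,-59,0],[0,-60,0]], "fingers": [0.005,0.005,0.005,0.005,0.005,0.005,0.005,0.005,0.005,0.005], "grip_force": 50}}

```text
clock: 18.92
ee_pos: [0.552, -0.2001, 0.0935]
orientation: [-1.441, 0.745, -0.745]
wrist_force: [-0.2, 1.2, 2.8]
finger_gap: 0.011
```

```bash
python3 - <<'E'
from h import *
st();goal([.5521,-.2001,.0936],69.1)
E
```

```text
t 18.925 tcp [ 0.552  -0.2001  0.0935] yaw 35.29 down [-0.001 -0.001 -1.   ] gap 0.011 F [-0.2  1.2  2.8] T [ 0.15  0.17 -0.07] q [ 0.58  0.45 -0.36  1.84  0.2   0.88  0.73]
shift mm [ 0.  -0.1  0.1] turn [ 7.000e-02 -3.381e+01 -1.000e-02]
```

Request:
{"op": "move_arm", "data": {"translation": [[0,0,0],[0,0,0],[0,0,0],[0,0,0],[0,0,0],[0,0,0],[0,0,0],[0,0,0]], "turn": [[0,-5,0],[0,-12,0],[0,-19,0],[0,-26,0],[0,-31,0],[0,-33.8,0],[0,-33.8,0],[0,-33.8,0]], "fingers": [0.005,0.005,0.005,0.005,0.005,0.005,0.005,0.005]}}

```text
clock: 19.92
ee_pos: [0.5519, -0.2003, 0.0935]
orientation: [-1.552, 0.289, -0.288]
wrist_force: [-1.0, 0.3, 3.3]
finger_gap: 0.011
```

```bash
python3 - <<'E'
from h import *
st();im=snapshot('wrist');cv2.imwrite('pics/w10.png',cv2.resize(im[100:,170:470],None,fx=2,fy=2))
cv2.imwrite('pics/t10.png',snapshot('top'))
print([(round(d['score'],2),np.round(d['position'],4)) for d in nets.mark_of('top','jar')])
cv2.imwrite('pics/s10.png',snapshot('scene'))
print([(round(d['score'],2),np.round(d['position'],4)) for d in nets.mark_of('scene','jar')])
print([(round(d['score'],2),np.round(d['position'],4)) for d in nets.mark_of('scene','cup_a')])
st()
E
```

```text
t 19.925 tcp [ 0.5519 -0.2003  0.0935] yaw 68.95 down [-0.001 -0.001 -1.   ] gap 0.011 F [-1.   0.3  3.3] T [ 0.09  0.09 -0.05] q [ 0.67  0.47 -0.48  1.84  0.27  0.9   1.27]
[(0.69, array([0.4742, 0.2061, 0.004 ]))]
[(0.97, array([0.4781, 0.2019, 0.0057]))]
[(0.75, array([0.6304, 0.1575, 0.0071])), (0.67, array([0.604 , 0.2676, 0.0074]))]
t 20.225 tcp [ 0.5518 -0.2003  0.0935] yaw 69.05 down [-0.001 -0.001 -1.   ] gap 0.0113 F [-0.1 -0.8  3.5] T [ 0.04  0.18 -0.06] q [ 0.67  0.47 -0.48  1.84  0.28  0.9   1.27]
```

View pics/w10.png

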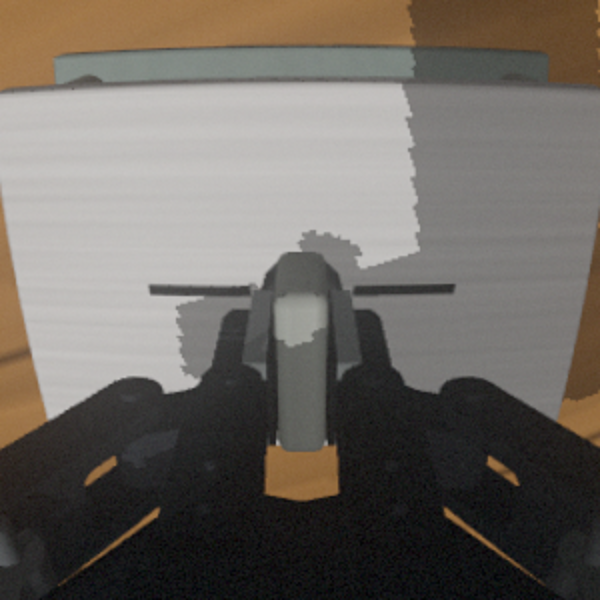

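View pics/s10.png

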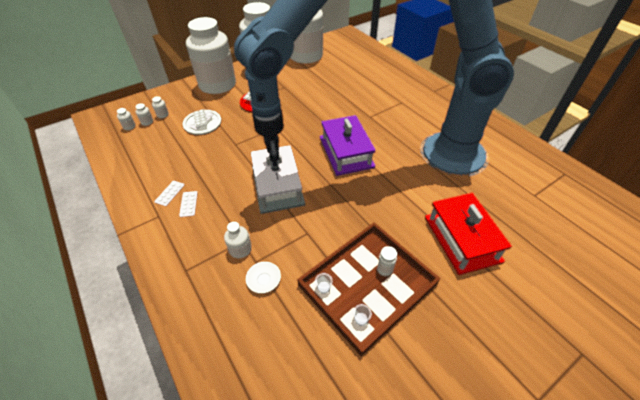

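The wing at (302,370) is square to the two dark lines at (200,290) and (405,290), and still gripped. The jar stands upright in the tray at (387,261), and the cups, dish and bottle are where they were. Handing in.

```bash
python3 -c "
from h import *
env.close_job();st()"
```

```text
the job is handed in; nothing more can be done
the job is handed in; nothing more can be done
```

The job is done and handed in at about 20 s of the 64 s allowed; no verdict was reported.

- **Jar:** I took it off the aluminium press (not the red or purple look-alikes) and stood it upright in the near half of the tray. It is at about (0.476, 0.202), within a few millimetres of the middle of the empty half. I let go of it there before touching the screw.
- **Thumbscrew:** I turned it about 115° clockwise until it seated. The torque rose to 1.3 N m, with the stop at tool yaw about −21.1°. I then backed it off 90° to yaw 69.0°.
- **Holding:** The gripper is still on the wing at 50 N, with an 11 mm opening. In the last wrist picture the wing lies square across the two dark lines. The sideways force is about 1 N and the torque about its axis is 0.06 N m.
- **Bystanders:** The cups, dish and bottle look unmoved in the last scene picture. The networks also put both cups within 4 mm of their first positions.

**Disagreements:**
- The stop felt by torque and the press direction measured in the pictures differ by about 0.8°. I trusted the torque.
- The two cameras differed by about 3 mm on the screw's position. I went between them, and the grip showed little side load.

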